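# Blower off, dry basket down

## Task

The wire rinsing basket on the drying stand is dry. First switch the blower off: press its red key until it locks down and the white key that was down pops up, pressing firmly but without ramming it, and let go. Then lift the basket up and off the two hooks, and set it down upright, without dropping it, in the middle of the slatted wooden drip board; leave the cup, the shears and the bottle where they are.

Things in the scene. Friction and masses are not known exactly. Their poses are not given: they have to be found in the camera images.
- blower: Low orange bench blower, fixed: round body 260 mm across, 152 mm high, black intake grille on top, outlet on its -y side. Origin: on the table under the round body's centre. On its -x side a 168 mm wide console carries a row of four interlocked keys along the blower's y, 36 mm apart: y = -54, -18, +18 mm white, +54 mm red. The round body rises behind the console: lean the tool back with the panel.
- panel (a point): Middle of the black sloping key panel's surface; turned like the blower. The panel leans back 25 degrees (rises towards the blower's +x): outward normal (-0.423, 0, 0.906) in the blower's frame. Keys slide straight in, along (0.423, 0, -0.906). Pushing a key frees the locked one; farther in, it locks itself. Not pushed far enough, it springs back and all keys are up: press again, deeper.
- key_red: The red OFF key, last of the row on the blower's +y side: cap 32 mm along the row x 58 mm up the slope, standing 26 mm proud of the panel when up, 4 mm from its neighbour. Origin: on the panel's surface under the middle of the cap when up (moves with the key); turned like the blower, not like the panel.
- key_red_top (a point): Middle of the red key's flat pressing face (parallel to the panel, 26 mm out from it when up); moves with the key. Turned like the blower. How deep it must go to click cannot be seen from outside and differs from blower to blower: feel for it. Pressing on slowly until 12 to 15 N are felt takes it home onto its stop. Over 25 N damages the switch.
- key_red_travel (a joint): Push depth of the red key, m: 0 = up. First 0.3 to 7.3 mm of play (1.5 N); then 4 to 10 N, the other key popping up 4 to 7 mm after the play; then it eases to 3 to 6 N, locks about 12.5 mm after the play (12.5 to 20 mm deep) and meets a hard stop 1.5 mm on (14 to 21.5 mm). Let go, a locked key comes back by 8 mm and stays at 6 to 13.5 mm; one that did not lock returns to 0.
- key_a: One of the three identical white speed keys of the blower (cap 32 mm along the bank x 58 mm up the slope, standing 26 mm proud of the panel when up). It may be in any of the three white places. Origin: on the sloping panel under the middle of the cap; turned like the blower.
- key_a_travel (a joint): How far this white key is pushed in along its travel, m: 0 = up, 0.006 to 0.0135 = locked down. This is the one that is down at the start.
- key_b: One of the three identical white speed keys of the blower (cap 32 mm along the bank x 58 mm up the slope, standing 26 mm proud of the panel when up). It may be in any of the three white places. Origin: on the sloping panel under the middle of the cap; turned like the blower.
- key_b_travel (a joint): How far this white key is pushed in along its travel, m: 0 = up, 0.006 to 0.0135 = locked down. Up at the start.
- key_c: One of the three identical white speed keys of the blower (cap 32 mm along the bank x 58 mm up the slope, standing 26 mm proud of the panel when up). It may be in any of the three white places. Origin: on the sloping panel under the middle of the cap; turned like the blower.
- key_c_travel (a joint): How far this white key is pushed in along its travel, m: 0 = up, 0.006 to 0.0135 = locked down. Up at the start.
- stand: Drying stand, fixed: grey foot plate 170 x 150 x 10 mm, two steel posts (90 mm behind the hooks, to the stand's +x) ending in two upturned hooks of 7 mm bar that point to -x, at y = -52 and +52 mm. Origin: on the table below the middle between the hooks' hollows. Tops of the hook tips 261 mm, of the arms behind them 251 mm above the table. Nothing stands between the hooks.
- crook (a point): Where the middle of the basket's handle bar lies while it hangs in the hooks: 244.5 mm above the table, over the stand's origin. Turned like the stand. The bar must rise 23 mm to clear the hook tips. The hooks lie between the basket's two upright rods: once risen 40 mm or more, move the basket out along the stand's -x by 60 mm or more before going sideways, or the rods catch on the hooks.
- basket: Steel wire rinsing basket, loose, 0.25 to 0.5 kg, hanging in the hooks, turned like the stand, underside 70 mm above the table: 136 mm long (its y) x 96 mm wide (its x), walls 70 mm high; two upright rods at its y ends carry a rigid straight handle bar along y, its axis 175 mm above the underside. Origin: centre of the underside; z up.
- basket_grip (a point): Middle of the handle bar: a round wooden sleeve, 18 mm in diameter, 54 mm long along the basket's y, 175 mm above the underside. Pinch it from above across its length (closing along the basket's x). The hooks' near sides are 48 mm to either side of this point.
- board: Slatted wooden drip board, fixed, 200 mm (its x) x 180 mm (its y), its top 14 mm above the table. Origin: centre of its underside, on the table.
- cup: Red coffee cup, loose, 76 mm across, 85 mm high. Origin: centre of its underside. To be left alone.
- shears: Sponge shears with black handles lying flat, loose, about 215 mm long along x (blades to +x), 17 mm high. Origin: under the pivot. To be left alone.
- bottle: White bottle with a blue cap, loose, 64 mm across, 170 mm high. Origin: centre of its underside. To be left alone.

How it is judged (in metres and radians):
On the way, in this order (a step that is already met when the one before it is completed fails the run):
1. The red key is locked down, all white keys are up, and the fingers have let go of the red key (value of joint key_red_travel above 0.004 m and value of joint each of key_a_travel, key_b_travel, key_c_travel below 0.003 m and contact force between key_red and the fingers below 0.5 N), for 0.2 s.
2. The basket's handle bar is lifted clear above the hook tips (value of joint key_red_travel above 0.004 m and value of joint each of key_a_travel, key_b_travel, key_c_travel below 0.003 m and z of basket_grip in the frame of crook above 0.018 m), for 0.1 s.
At the end, for the whole second after the job is handed in: The red key is locked down (staying in by more than 4 mm) and all three white keys are up (in by less than 3 mm); the basket stands at rest and upright (within 0.1 rad) on the drip board, its centre within 40 mm of the board's centre; the gripper has let go (value of joint key_red_travel above 0.004 m and value of joint each of key_a_travel, key_b_travel, key_c_travel below 0.003 m and horizontal distance between basket and board below 0.04 m and z of basket in the frame of board between 0.011 and 0.02 m and angle between basket's own z axis and vertical below 0.1 rad and linear speed of basket below 0.02 m/s and contact force between basket and board above 1 N); the robot touches nothing.
It fails at once if The red key is rammed: the fingers press it with more than 25 N (contact force between key_red and the fingers above 25 N).
It fails at once if The basket is dropped or thrown: it moves faster than 0.45 m/s with no finger touching it (linear speed of basket above 0.45 m/s and contact force between basket and the fingers below 0.1 N).
It fails at once if The cup, the shears or the bottle is moved by more than 30 mm (distance of any of cup, shears, bottle from where it was at the start of the episode above 0.03 m).
It also fails if it takes over 51 s, if anything falls off the work surface, if the arm or the gripper's body presses on something with over 40 N, if the wrist force passes 120 N, or if a joint passes its speed limit or range.

## Robot

A 7-joint arm with a two-finger parallel gripper is mounted at the origin on the work surface. World frame = base frame: x ahead of the robot, y to its left, z up, the work surface at z = 0. Lengths are in mm, angles in degrees, forces in N, time in s.
With the tool pointing down it reaches from about 425 to 875 mm from the base axis. Payload 8.4 kg.
Tool frame: the origin (TCP) lies at the very end of the fingers, on their centre line; the grasp point (between the pads) lies 19 mm behind it; z points along the fingers, y is the line along which they close (so a half turn about z gives the same grasp; the last joint's range is limited). The gripper opens to 87 mm and grips with 3 to 60 N. Pads are 19 mm wide; open, the fingers measure 117 mm over their backs; the gripper's body (75 mm by 190 mm) begins 51 mm behind the grasp point.
Start: joints at [68.801, 19.091, 2.286, 83.961, -0.768, 76.965, -3.352], TCP at [173.855, -626.289, 222.546] pointing down, gripper open.
Joint ranges: [-147.57, 147.57], [-21.85, 119.76], [-74.77, 79.35], [14.55, 137.4], [-85.83, 265.84], [4.83, 119.75], [-152.11, 152.11]. Speed limits (degrees/s): [127.2, 127.2, 159.86, 159.86, 180, 180, 180].

## Interface

Orientations are given as [roll, pitch, yaw] about the fixed x, y, z axes, in that order (R = Rz(yaw) Ry(pitch) Rx(roll)).
In Python, from workcell import manip, vision gives the robot as it stands (manip), with the cameras (vision).
- The arm moves only by the tool move_tool, called after "Request:" by a JSON object that holds its "name" and its "arguments", one argument or row to a line. Schema: {"type":"object","properties":{"increments":{"type":"object","properties":{"plan":{"type":"array","items":{"type":"array","items":{"type":"number"},"minItems":7,"maxItems":7},"minItems":1,"maxItems":12}},"additionalProperties":false,"required":["plan"]},"force":{"type":"number"},"only":{"type":"string"},"quiet":{"type":"boolean"},"lines":{"type":"string"}},"required":["increments"],"additionalProperties":false}. increments is an object whose key "plan" holds a list of rows, 1 to 12 of them, each of 7 numbers: a rotation vector rx, ry, rz in fractions of the full range, 1 being 90 degrees, then dx, dy, dz in parts of the range, where 1.0 means 500 mm, then the finger opening in mm; each row shifts and turns the commanded pose from where the row before left it, along the tool's axes as they then stand; what a row does not reach is not made up. A row lasts 1/8 s, in which the tool goes at most 62.5 mm and 10.7 degrees, less where a joint would pass 70% of its speed; a pose out of reach is approached as far as the arm can. The fingers move at their own pace and stop on an object; force is the grip in N (left out, the last holds). Time passes only in rows, so rows that do not move let the fingers close. The tool returns the time, the measured TCP pose, the force, the opening and the grip force at its end. only (a regular expression) keeps the lines of the reply that match it, lines (a string "A,B") keeps lines A to B, and quiet returns only ok. Shift and turn numbers lie between -1 and 1, and a call with a number outside is refused. Input that does not fit is refused with a message, and nothing moves.
- manip.read_state(): the state, without advancing time (a new reading comes with each control period).
- vision.read_camera(name): name is "side" or "top"; returns a dict with "color" (400x640x3 uint8, red, green, blue), "camera_matrix" (3x3 intrinsics, pixels), "R" (3x3) and "t" (3): a world point X has camera coordinates R X + t. Camera axes: x right, y down, z forward; pixel columns grow to the right and rows downward; lengths in mm; the calibration is good to about 2 mm. A picture is of the moment at which its call begins. There is no depth.
- manip.hand_in(): hands the job in; it is judged then, once.
The state is a dict: "time": time; "q": joint angles; "joint_velocities": joint speeds; "joint_efforts": joint torques, N m; "tcp_pos": TCP position; "eef_rot": TCP orientation; "wrist_force": force on the tool from outside, world axes, zero at the start; "moment": the same for the moment, N m; "gripper_width": finger opening in mm; "gripper_force": force on a finger pad.
Only numpy, scipy, OpenCV 4.12 (cv2) and the standard library are available. Lean on these libraries where they do the work, as an engineer would, in place of code of your own. Each camera call takes 0.05 s, during which the arm holds its last target. There are 200 camera calls.

## Working session

There is one attempt and no reset: what is moved stays moved. The work goes in short steps, Python scripts to look and compute and a tool call to move; the robot and the scene stay as the last step left them, time stands still between calls to the robot, and variables do not carry over. Pictures are saved under pics/ and viewed, at most 10 in all, crops included, and the job is handed in when it is done.

```bash
ls; mkdir -p pics
```

Run:
```python
from workcell import manip, vision
import cv2,numpy as np
for n in("side","top"):
    c=vision.read_camera(n); cv2.imwrite(f"pics/{n}0.png",c["color"][:,:,::-1]); np.savez(f"{n}0.npz",**c)
    print(n,c["camera_matrix"].tolist(),c["R"].round(4).tolist(),c["t"].round(1).tolist(), (-c["R"].T@c["t"]).round(0))
print({k:np.round(v,3).tolist() for k,v in manip.read_state().items()})
```

```text
pics
workcell.py
side [[442.9335661049311, 0.0, 311.04705404901307], [0.0, 442.9335661049311, 194.68819092011964], [0.0, 0.0, 1.0]] [[-0.8277, -0.5612, -0.0064], [-0.3893, 0.5822, -0.7137], [0.4042, -0.5883, -0.7004]] [505.7, 351.9, 1145.0] [  93.  753. 1056.]
top [[421.9231482932115, 0.0, 316.59281468536665], [0.0, 421.9231482932115, 200.15054160677292], [0.0, 0.0, 1.0]] [[-0.0035, -1.0, -0.0036], [-0.9979, 0.0037, -0.064], [0.064, 0.0034, -0.9979]] [18.0, 594.2, 1197.1] [ 516.   12. 1233.]
{'time': 0.1, 'q': [68.8, 19.128, 2.285, 84.007, -0.767, 76.967, -3.352], 'joint_velocities': [-0.125, -0.011, 0.032, -0.193, 0.029, -0.073, 0.063], 'joint_efforts': [0.005, -65.782, 1.34, -40.471, -0.06, 0.041, 0.0], 'tcp_pos': [173.73, -625.899, 221.739], 'eef_rot': [-179.914, 0.007, 15.515], 'wrist_force': [0.213, -0.941, -0.192], 'moment': [0.014, 0.049, -0.003], 'gripper_force': 0.0, 'gripper_width': 86.988}
```

View pics/side0.png

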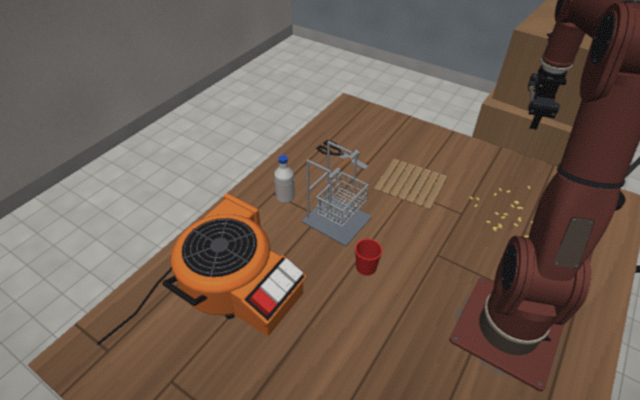

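View pics/top0.png

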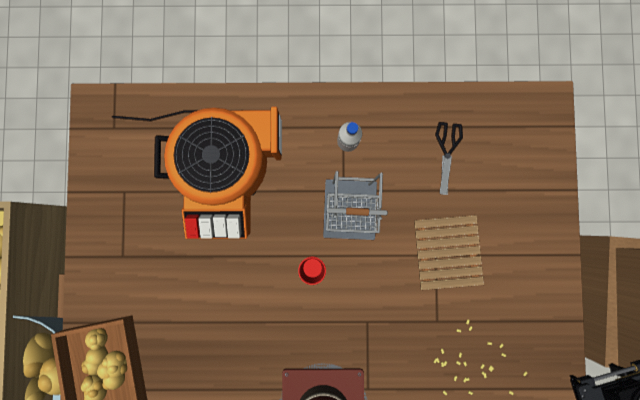

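The side view shows the red key at about (263,300), the basket at (345,195) and the board at (412,183). In the top view the red key is at (192,226), the sleeve at (358,211), the board at (449,252) and the cup at (312,270). I'll enlarge the key and basket areas next.

Run:
```python
import cv2,numpy as np
t=cv2.imread("pics/top0.png");s=cv2.imread("pics/side0.png")
def cr(i,x,y): return cv2.resize(i[y:y+74,x:x+100],(400,296),interpolation=cv2.INTER_CUBIC)
a=np.vstack([np.hstack([cr(t,165,180),cr(t,305,168)]),np.hstack([cr(s,220,250),cr(s,290,135)])])
cv2.imwrite("pics/crops.png",a)
```

```text
(no output)
```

View pics/crops.png

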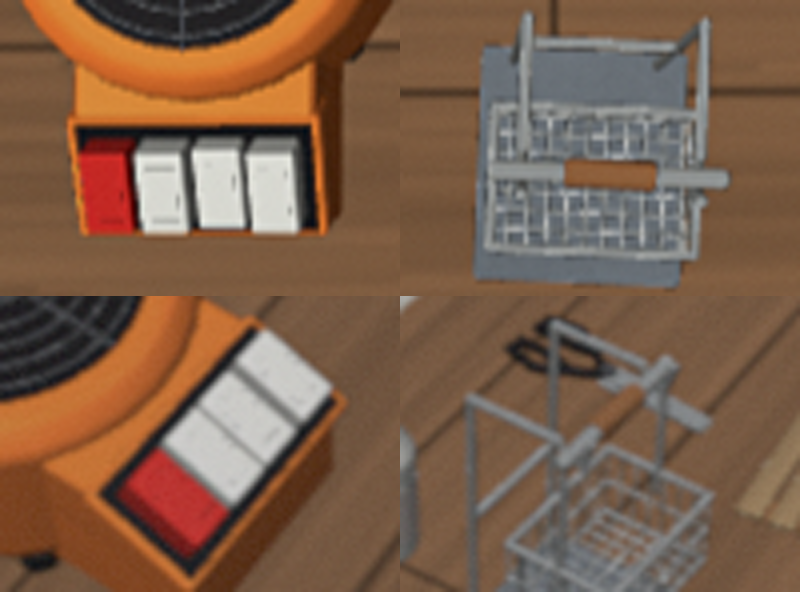

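The crops show the red key's face at about top (192,228) and side (264,313). The bar hangs in both hooks, with the sleeve at top (358,212) and side (344,164); the blade behind it belongs to the shears. Next I triangulate.

Create h.py:
```python
import numpy as np,cv2
def ld(n,k=0): return dict(np.load(f"{n}{k}.npz"))
def P(c): return c["camera_matrix"]@np.c_[c["R"],c["t"]]
def tri(a,b,u,v):
    X=cv2.triangulatePoints(P(a),P(b),np.array(u,float).reshape(2,1),np.array(v,float).reshape(2,1)).ravel();X=X[:3]/X[3]
    e=[]
    for c,w in((a,u),(b,v)):
        p=P(c)@np.r_[X,1]; e.append(np.round(p[:2]/p[2]-w,1))
    return X.round(1),e
def ray(c,u,z):
    d=c["R"].T@np.linalg.solve(c["camera_matrix"],[u[0],u[1],1]);o=-c["R"].T@c["t"]
    return (o+d*(z-o[2])/d[2]).round(1)
def blobs(c,lo,hi,roi,amin=15):
    h=cv2.cvtColor(c["color"],cv2.COLOR_RGB2HSV);m=cv2.inRange(h,lo,hi);z=np.zeros_like(m);x,y,X,Y=roi;z[y:Y,x:X]=m[y:Y,x:X]
    cs,_=cv2.findContours(z,cv2.RETR_EXTERNAL,cv2.CHAIN_APPROX_NONE)
    return [(cv2.contourArea(k),cv2.minAreaRect(k)) for k in cs if cv2.contourArea(k)>amin]
```

Run:
```python
from h import *
t,s=ld("top"),ld("side")
T=lambda x,y,x0,y0:(x0+x/4-.4,y0+y/4-.4)
tc=[(77,130),(310,124),(318,228),(85,233)];sc=[(103,492-296),(258,328-296),(337,397-296),(190,577-296)]
C=[]
for a,b in zip(tc,sc):
    X,e=tri(t,s,T(*a,165,180),T(*b,220,250));C.append(X);print("panel",X,e)
C=np.array(C);print("mid",C.mean(0),"yaw",np.degrees(np.arctan2(*(C[1]-C[0]+C[2]-C[3])[[0,1]]*[1,-1])))
for v in(150,170,190): print("red",v,"top",blobs(t,(0,150,v),(8,255,255),(175,205,210,245)),"side",blobs(s,(0,150,v),(8,255,255),(240,270,290,330)))
print("sleeve",blobs(t,(5,120,60),(18,255,255),(335,203,380,220)))
print(T(617,116,90,135)); print("bar mid",tri(t,s,T(211,175,305,168),T(217,116,290,135)), tri(t,s,T(90,175,305,168),T(157,168,290,135)),tri(t,s,T(328,180,305,168),T(275,65,290,135)))
print(s["color"][160:170,340:350].tolist()[4])
hs=cv2.cvtColor(t["color"],cv2.COLOR_RGB2HSV); print("board px",hs[252,440:460:3].tolist(), hs[252,500].tolist())
for u in [(415.5,222),(476,216),(484,284),(421,290)]: print("board",ray(t,u,14))
for p in blobs(t,(0,150,100),(8,255,255),(290,250,340,290)): print("cup",p,ray(t,p[1][0],85))
print("cyl axis blower",ray(t,(211,154),152))
```

```text
panel [556.4 361.1 134.8] [array([0.1, 0.2]), array([-0.2, -0. ])]
panel [557.4 208.7 129.6] [array([0.7, 1.2]), array([-1.2, -0.2])]
panel [491.7 209.  104.3] [array([0.1, 0.2]), array([-0.2, -0. ])]
panel [489.5 364.3 105.7] [array([-0., -0.]), array([0.1, 0. ])]
mid [523.75  285.775 118.6  ] yaw 0.5958397300909531
red 150 top [(208.0, ((190.8846435546875, 228.0769500732422), (21.20993995666504, 11.411195755004883), 82.87498474121094))] side [(247.0, ((263.80755615234375, 300.0736083984375), (22.9132080078125, 11.794466018676758), 42.51044845581055))]
red 170 top [(183.5, ((190.68466186523438, 227.97695922851562), (19.473453521728516, 11.039091110229492), 82.87498474121094))] side [(223.5, ((263.9419860839844, 299.8977966308594), (22.521812438964844, 11.075082778930664), 41.987213134765625))]
red 190 top [(168.5, ((190.55801391601562, 227.99317932128906), (19.395647048950195, 10.92465591430664), 83.2901611328125))] side []
sleeve [(115.5, ((357.04705810546875, 210.88821411132812), (22.318683624267578, 6.825988292694092), 4.39870548248291))]
(243.85, 163.6)
bar mid (array([552.7, -80.1, 248.3]), [array([0.1, 0.1]), array([-0.1, -0. ])]) (array([554.7,  -8.4, 252.1]), [array([-0.4, -0.7]), array([0.6, 0. ])]) (array([ 547.7, -148.9,  250.2]), [array([0.5, 0.9]), array([-0.8, -0. ])])
[[129, 91, 62], [133, 94, 64], [133, 91, 61], [130, 90, 61], [125, 86, 58], [114, 80, 54], [98, 67, 45], [93, 67, 49], [102, 77, 55], [112, 82, 60]]
board px [[17, 106, 151], [17, 107, 150], [16, 106, 149], [17, 107, 152], [17, 107, 150], [17, 104, 150], [16, 105, 150]] [13, 128, 133]
board [ 530.4 -269.    14. ]
board [ 547.  -443.6   14. ]
board [ 353. -461.   14.]
board [ 336.6 -281.1   14. ]
cup (611.0, ((311.5, 270.0), (28.0, 27.0), 90.0)) [401.3  30.   85. ]
cyl axis blower [706.4 288.2 152. ]
```

The rows are not in the units I measure in: shifts go in shares of 500 mm and turns go in shares of 90 degrees. I convert before sending: 57 mm is 0.114, -55 mm is -0.11, -5 degrees is -0.0556.

Request:
{"name": "move_tool", "arguments": {
  "increments": {"plan": [[0, 0, 0, 0, 0, -0.11, 0], [0, 0, 0, 0, 0, -0.11, 0], [0, 0, -0.0556, 0.114, 0, -0.03, 0], [0, 0, -0.0556, 0.114, 0, 0, 0], [0, 0, -0.0556, 0.114, 0, 0, 0], [0, 0, -0.0556, 0.114, 0, 0, 0], [0, 0, -0.0556, 0.114, 0, 0, 0], [0, 0, -0.0556, 0.114, 0, 0, 0], [0, 0, -0.0556, 0.114, 0, 0, 0], [0, 0, -0.0556, 0.114, 0, 0, 0], [0, 0, -0.0556, 0.114, 0, 0, 0], [0, 0, -0.0556, 0.114, 0, 0, 0]]},
  "force": 20
}}

```text
time: 1.6
tcp_pos: [609.8, -284.6, 346.8]
eef_rot: [-179.9, -0.0, 65.7]
wrist_force: [0.8, -0.3, 0.3]
gripper_width: 0.4
gripper_force: 0.0
```

Request:
{"name": "move_tool", "arguments": {
  "increments": {"plan": [[0, 0, -0.0556, 0.114, 0, 0, 0], [0, 0, -0.0556, 0.114, 0, 0, 0], [0, 0, -0.0556, 0.114, 0, 0, 0], [0, 0, -0.0556, 0.114, 0, 0, 0], [0, 0, -0.0333, 0.114, 0, 0, 0], [0, 0, 0, 0.114, 0, 0, 0], [0, 0, 0, 0.1, 0, 0, 0], [0, 0, 0, 0.1, 0, 0, 0], [0, 0, 0, 0, 0, 0, 0]]}
}}

```text
time: 2.72
tcp_pos: [682.4, 150.5, 346.6]
eef_rot: [-179.9, -0.1, 89.0]
wrist_force: [0.5, -1.0, 0.5]
gripper_width: 0.5
gripper_force: 0.0
```

Add to h.py:
```python
from scipy.spatial.transform import Rotation as Ro
def delta(Rt,pt):
    from workcell import manip, vision
    s=manip.read_state();R=Ro.from_euler("xyz",s["eef_rot"],degrees=True)
    print("at",np.round(s["tcp_pos"],1),"rpy",np.round(s["eef_rot"],1),"rotvec",(R.inv()*Rt).as_rotvec(degrees=True).round(1),"d in tool",R.inv().apply(np.array(pt)-s["tcp_pos"]).round(1),"d in target axes",Rt.inv().apply(np.array(pt)-s["tcp_pos"]).round(1))
def axes(y,z):
    z=np.array(z,float)/np.linalg.norm(z);x=np.cross(y,z);x/=np.linalg.norm(x);return Ro.from_matrix(np.c_[x,np.cross(z,x),z])
```

Run:
```python
from h import *
t,s=ld("top"),ld("side")
X,e=tri(t,s,(190.9,228),(263.8,300));print("face",X,e)
w=Ro.from_euler("z",.7,degrees=True)
z=w.apply([.423,0,-.906]);Rt=axes(w.apply([1,0,0]),z)
for h in(80,):delta(Rt,X-h*z)
```

```text
face [515.2 341.1 138.7] [array([0.1, 0.1]), array([-0.1, -0. ])]
at [682.4 150.5 346.6] rpy [-1.799e+02 -1.000e-01  8.900e+01] rotvec [-25.1   0.2  -1.7] d in tool [ 186.2 -204.1  136.3] d in target axes [ 192.6 -237.3   38.7]
```

In the tool's units: -41 mm is -0.082, 37 mm is 0.074, -8.4 degrees is -0.0933.

Request:
{"name": "move_tool", "arguments": {
  "increments": {"plan": [[0, 0, 0, 0.074, -0.082, 0, 0], [0, 0, 0, 0.074, -0.082, 0, 0], [0, 0, 0, 0.074, -0.082, 0, 0], [0, 0, 0, 0.074, -0.082, 0, 0], [0, 0, -0.0189, 0.074, -0.082, 0, 0], [-0.0933, 0, 0, 0, 0, 0.05, 0], [-0.0933, 0, 0, 0, 0, 0.05, 0], [-0.0922, 0, 0, 0, 0, 0.05, 0], [0, 0, 0, 0, 0, 0, 0], [0, 0, 0, 0, 0, 0, 0]]}
}}

```text
time: 3.98
tcp_pos: [495.9, 334.7, 275.9]
eef_rot: [154.9, -0.1, 90.1]
wrist_force: [1.1, 0.5, -0.8]
gripper_width: 0.2
gripper_force: 0.0
```

Run:
```python
from h import *
w=Ro.from_euler("z",.7,degrees=True)
z=w.apply([.423,0,-.906]);Rt=axes(w.apply([1,0,0]),z)
delta(Rt,np.array([515,341,139.5])-15*z)
```

```text
at [495.9 334.7 275.9] rpy [ 1.549e+02 -1.000e-01  9.010e+01] rotvec [ 0.   0.2 -0.6] d in tool [  6.  -40.4 116.7] d in target axes [  6.1 -40.3 116.7]
```

In the tool's units: 30 mm is 0.06, -20 mm is -0.04, -0.6 degrees is -0.0067.

Request:
{"name": "move_tool", "arguments": {
  "increments": {"plan": [[0, 0, -0.0067, 0.006, -0.04, 0.06, 0], [0, 0, 0, 0.006, -0.04, 0.06, 0], [0, 0, 0, 0, 0, 0.06, 0], [0, 0, 0, 0, 0, 0.04, 0], [0, 0, 0, 0, 0, 0.014, 0], [0, 0, 0, 0, 0, 0, 0], [0, 0, 0, 0, 0, 0, 0]]}
}}

```text
time: 4.85
tcp_pos: [508.5, 341.4, 152.4]
eef_rot: [154.8, 0.2, 90.7]
wrist_force: [-0.9, 0.9, -0.4]
gripper_width: 0.4
gripper_force: 0.0
```

Run:
```python
from h import *
from workcell import manip, vision
w=Ro.from_euler("z",.7,degrees=True)
z=w.apply([.423,0,-.906]);Rt=axes(w.apply([1,0,0]),z)
delta(Rt,np.array([515,341,139.5]))
for n in("side","top"):
    c=vision.read_camera(n);np.savez(f"{n}1.npz",**c);i=c["color"][:,:,::-1]
    x,y=(220,240) if n=="side" else (150,170)
    p=cv2.resize(i[y:y+75,x:x+100],(400,300),interpolation=cv2.INTER_CUBIC)
    a=p if n=="side" else np.hstack([a,p])
cv2.imwrite("pics/press1.png",a)
```

```text
at [508.5 341.4 152.4] rpy [154.8   0.2  90.7] rotvec [0.1 0.2 0.1] d in tool [-0.4  0.4 14.4] d in target axes [-0.4  0.5 14.4]
```

View pics/press1.png

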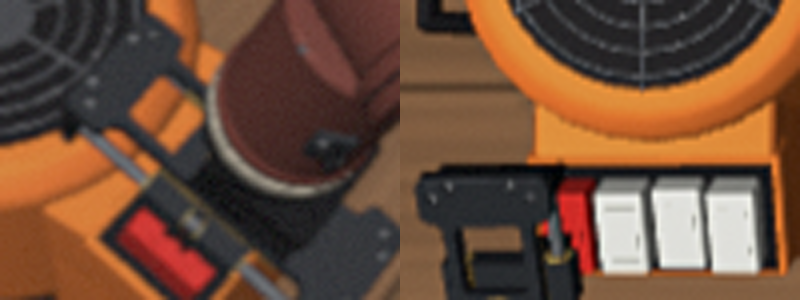

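The fingers stand over the red key in both views: side (265,300), top about (290,230). By calibration they are centred within 1 mm. I'll press slowly and watch the force.

In the tool's units: 4 mm is 0.008, 3 mm is 0.006.

Request:
{"name": "move_tool", "arguments": {
  "increments": {"plan": [[0, 0, 0, 0, 0, 0.008, 0], [0, 0, 0, 0, 0, 0.008, 0], [0, 0, 0, 0, 0, 0.006, 0], [0, 0, 0, 0, 0, 0.004, 0], [0, 0, 0, 0, 0, 0.004, 0], [0, 0, 0, 0, 0, 0.004, 0], [0, 0, 0, 0, 0, 0.004, 0], [0, 0, 0, 0, 0, 0, 0]]}
}}

```text
time: 5.95
tcp_pos: [515.9, 340.8, 133.8]
eef_rot: [154.9, 0.3, 90.8]
wrist_force: [-2.5, -0.4, 3.4]
gripper_width: 0.4
gripper_force: 1.9
```

Request:
{"name": "move_tool", "arguments": {
  "increments": {"plan": [[0, 0, 0, 0, 0, 0.003, 0], [0, 0, 0, 0, 0, 0.003, 0], [0, 0, 0, 0, 0, 0, 0]]}
}}

```text
time: 6.32
tcp_pos: [517.2, 340.9, 131.1]
eef_rot: [154.9, 0.2, 90.8]
wrist_force: [-3.3, -0.7, 4.4]
gripper_width: 0.4
gripper_force: 2.9
```

Request:
{"name": "move_tool", "arguments": {
  "increments": {"plan": [[0, 0, 0, 0, 0, 0.003, 0], [0, 0, 0, 0, 0, 0.003, 0], [0, 0, 0, 0, 0, 0, 0]]}
}}

```text
time: 6.7
tcp_pos: [518.5, 340.9, 128.4]
eef_rot: [154.9, 0.2, 90.8]
wrist_force: [-3.9, -0.6, 4.0]
gripper_width: 0.3
gripper_force: 3.1
```

In the tool's units: 1 mm is 0.002.

Request:
{"name": "move_tool", "arguments": {
  "increments": {"plan": [[0, 0, 0, 0, 0, 0.002, 0], [0, 0, 0, 0, 0, 0.002, 0], [0, 0, 0, 0, 0, 0, 0]]}
}}

```text
time: 7.08
tcp_pos: [519.4, 341.0, 126.6]
eef_rot: [154.9, 0.2, 90.8]
wrist_force: [-2.6, 0.0, 2.3]
gripper_width: 0.5
gripper_force: 2.0
```

Request:
{"name": "move_tool", "arguments": {
  "increments": {"plan": [[0, 0, 0, 0, 0, 0.002, 0], [0, 0, 0, 0, 0, 0.002, 0], [0, 0, 0, 0, 0, 0, 0]]}
}}

```text
time: 7.45
tcp_pos: [520.2, 341.0, 124.7]
eef_rot: [154.9, 0.2, 90.8]
wrist_force: [-2.6, 1.1, 2.7]
gripper_width: 0.9
gripper_force: 2.0
```

Request:
{"name": "move_tool", "arguments": {
  "increments": {"plan": [[0, 0, 0, 0, 0, 0.0014, 0], [0, 0, 0, 0, 0, 0.0014, 0], [0, 0, 0, 0, 0, 0, 0]]}
}}

```text
time: 7.82
tcp_pos: [520.8, 340.9, 123.4]
eef_rot: [154.9, 0.2, 90.8]
wrist_force: [-2.0, 1.8, 1.5]
gripper_width: 0.2
gripper_force: 1.3
```

In the tool's units: 0.7 mm is 0.0014.

Request:
{"name": "move_tool", "arguments": {
  "increments": {"plan": [[0, 0, 0, 0, 0, 0.0014, 0], [0, 0, 0, 0, 0, 0.0014, 0], [0, 0, 0, 0, 0, 0, 0]]}
}}

```text
time: 8.2
tcp_pos: [521.4, 341.0, 122.3]
eef_rot: [154.9, 0.2, 90.8]
wrist_force: [-3.8, 1.7, 4.0]
gripper_width: 0.5
gripper_force: 2.8
```

Request:
{"name": "move_tool", "arguments": {
  "increments": {"plan": [[0, 0, 0, 0, 0, 0.001, 0], [0, 0, 0, 0, 0, 0.001, 0], [0, 0, 0, 0, 0, 0, 0]]}
}}

```text
time: 8.57
tcp_pos: [521.6, 341.1, 121.6]
eef_rot: [154.9, 0.3, 90.8]
wrist_force: [-5.9, 1.2, 8.4]
gripper_width: 0.5
gripper_force: 5.0
```

In the tool's units: 0.4 mm is 0.0008.

Request:
{"name": "move_tool", "arguments": {
  "increments": {"plan": [[0, 0, 0, 0, 0, 0.0008, 0], [0, 0, 0, 0, 0, 0, 0]]}
}}

```text
time: 8.82
tcp_pos: [521.7, 341.1, 121.5]
eef_rot: [154.9, 0.3, 90.8]
wrist_force: [-8.6, -0.2, 10.3]
gripper_width: 0.1
gripper_force: 6.6
```

That reads 13.4 N against the hard stop, so the key is home. I'll retreat and look.

In the tool's units: -55 mm is -0.11, -50 mm is -0.1, 8.4 degrees is 0.0933.

Request:
{"name": "move_tool", "arguments": {
  "increments": {"plan": [[0, 0, 0, 0, 0, -0.01, 0], [0, 0, 0, 0, 0, -0.04, 0], [0, 0, 0, 0, 0, -0.08, 0], [0, 0, 0, 0, 0, -0.1, 0], [0, 0, 0, 0, 0, -0.11, 0], [0.0933, 0, 0, 0, 0, -0.04, 0], [0.0933, 0, 0, -0.08, 0, -0.04, 0], [0.0922, 0, 0, -0.1, 0, 0, 87], [0, 0, 0, -0.11, 0, 0, 87], [0, 0, 0, -0.11, 0, 0, 87], [0, 0, 0, -0.11, 0, 0, 87], [0, 0, 0, 0, 0, 0, 87]]}
}}

```text
time: 10.32
tcp_pos: [439.0, 80.3, 312.9]
eef_rot: [-179.9, 0.3, 90.3]
wrist_force: [-0.5, 1.5, -0.0]
gripper_width: 42.3
gripper_force: 0.0
```

Run:
```python
from h import *
from workcell import manip, vision
for n in("side","top"):
    c=vision.read_camera(n);np.savez(f"{n}2.npz",**c);i=c["color"][:,:,::-1]
    x,y=(220,250) if n=="side" else (165,180)
    p=cv2.resize(i[y:y+75,x:x+100],(400,300),interpolation=cv2.INTER_CUBIC)
    a=p if n=="side" else np.hstack([a,p])
cv2.imwrite("pics/press2.png",a)
w=Ro.from_euler("z",-2.9,degrees=True)
delta(axes(w.apply([1,0,0]),[0,0,-1]),[552.5,-79.5,320])
```

```text
at [438.8  84.9 313. ] rpy [-180.     0.3   90.6] rotvec [-0.   0.3  3.5] d in tool [-165.6  111.9   -6.4] d in target axes [-158.4  121.9   -7. ]
```

View pics/press2.png

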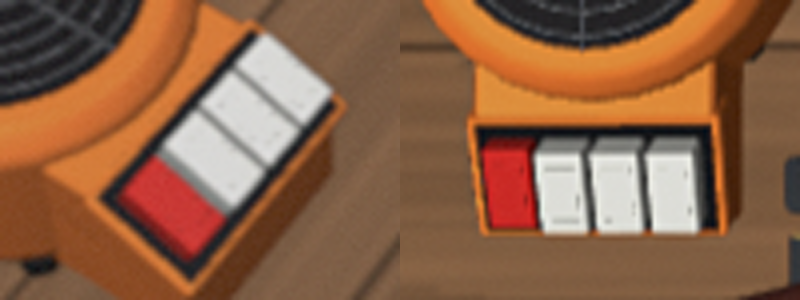

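Red now sits deeper than its neighbour, around crop (170,205) on the left, and all three whites are level and up. On to the basket.

In the tool's units: -41 mm is -0.082, 28 mm is 0.056, 1 degrees is 0.0111.

Request:
{"name": "move_tool", "arguments": {
  "increments": {"plan": [[0, 0, 0.0111, -0.082, 0.056, -0.014, 87], [0, 0, 0.0111, -0.082, 0.056, 0, 87], [0, 0, 0.0111, -0.082, 0.056, 0, 87], [0, 0, 0.0056, -0.082, 0.056, 0, 87], [0, 0, 0, 0, 0, 0.05, 70], [0, 0, 0, 0, 0, 0, 70], [0, 0, 0, 0, 0, 0, 70]]}
}}

```text
time: 11.3
tcp_pos: [549.0, -78.5, 296.7]
eef_rot: [180.0, 0.2, 87.4]
wrist_force: [-0.1, -0.1, 0.6]
gripper_width: 71.6
gripper_force: 0.0
```

Run:
```python
from h import *
from workcell import manip, vision
for n in("side","top"):
    c=vision.read_camera(n);np.savez(f"{n}3.npz",**c);i=c["color"][:,:,::-1]
    x,y=(290,125) if n=="side" else (305,168)
    p=cv2.resize(i[y:y+75,x:x+100],(400,300),interpolation=cv2.INTER_CUBIC)
    a=p if n=="side" else np.hstack([a,p])
cv2.imwrite("pics/b1.png",a)
w=Ro.from_euler("z",-2.9,degrees=True)
delta(axes(w.apply([1,0,0]),[0,0,-1]),[552,-79.5,227])
```

```text
at [549.2 -78.9 297.2] rpy [179.9   0.3  87.3] rotvec [0.1 0.3 0.2] d in tool [-0.1  2.7 70.2] d in target axes [-0.4  2.9 70.2]
```

View pics/b1.png

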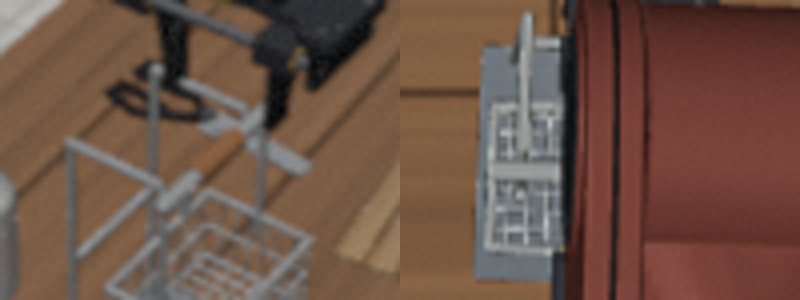

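In the side view the sleeve runs from crop (190,170) to (245,130), and the two fingertips at (172,80) and (272,120) straddle it. Going down and closing.

In the tool's units: 20 mm is 0.04, 18 mm is 0.036.

Request:
{"name": "move_tool", "arguments": {
  "increments": {"plan": [[0, 0, 0, 0, 0.0028, 0.04, 70], [0, 0, 0, 0, 0.0028, 0.04, 70], [0, 0, 0, 0, 0, 0.036, 70], [0, 0, 0, 0, 0, 0.024, 70], [0, 0, 0, 0, 0, 0, 0], [0, 0, 0, 0, 0, 0, 0], [0, 0, 0, 0, 0, 0, 0], [0, 0, 0, 0, 0, 0, 0], [0, 0, 0, 0, 0, 0, 0]]},
  "force": 40
}}

```text
time: 12.52
tcp_pos: [551.7, -80.4, 226.2]
eef_rot: [180.0, 0.3, 87.3]
wrist_force: [0.3, -0.4, -0.2]
gripper_width: 27.8
gripper_force: 0.0
```

Request:
{"name": "move_tool", "arguments": {
  "increments": {"plan": [[0, 0, 0, 0, 0, 0, 0], [0, 0, 0, 0, 0, 0, 0], [0, 0, 0, 0, 0, 0, 0], [0, 0, 0, 0, 0, 0, 0]]},
  "force": 40
}}

```text
time: 13.02
tcp_pos: [553.2, -80.4, 226.4]
eef_rot: [179.8, 0.3, 87.3]
wrist_force: [6.7, -1.1, -2.3]
gripper_width: 16.7
gripper_force: 40.0
```

In the tool's units: -12 mm is -0.024, -10 mm is -0.02.

Request:
{"name": "move_tool", "arguments": {
  "increments": {"plan": [[0, 0, 0, 0, 0, -0.008, 0], [0, 0, 0, 0, 0, -0.016, 0], [0, 0, 0, 0, 0, -0.024, 0], [0, 0, 0, 0, 0, -0.024, 0], [0, 0, 0, 0, 0, -0.024, 0], [0, 0, 0, 0, 0, -0.02, 0], [0, 0, 0, 0, 0, -0.01, 0], [0, 0, 0, 0, 0, 0, 0]]}
}}

```text
time: 14.02
tcp_pos: [551.8, -80.1, 289.3]
eef_rot: [180.0, 0.3, 87.3]
wrist_force: [-0.1, 0.3, -4.7]
gripper_width: 17.1
gripper_force: 40.0
```

In the tool's units: -20 mm is -0.04, -16 mm is -0.032.

Request:
{"name": "move_tool", "arguments": {
  "increments": {"plan": [[0, 0, 0, 0, -0.016, 0, 0], [0, 0, 0, 0, -0.032, 0, 0], [0, 0, 0, 0, -0.04, 0, 0], [0, 0, 0, 0, -0.04, 0, 0], [0, 0, 0, 0, -0.032, 0, 0], [0, 0, 0, 0, -0.012, 0, 0], [0, 0, 0, 0, 0, 0, 0]]}
}}

```text
time: 14.9
tcp_pos: [465.6, -76.1, 289.2]
eef_rot: [179.9, 0.3, 87.2]
wrist_force: [0.8, -0.8, -4.1]
gripper_width: 17.0
gripper_force: 40.0
```

Run:
```python
from h import *
t,s=ld("top"),ld("side")
L=[]
for a,b in zip([(415.5,222),(476,216),(484,284),(421,290)],[(393,160),(446,175),(430,207),(376,191)]):pass
for a,b in zip([(415.5,222),(476,216),(484,284),(421,290)],[(376,191),(393,160),(446,175),(430,207)]):
    X,e=tri(t,s,a,b);L.append(X);print(X,e)
m=np.mean(L,0);print(m)
w=Ro.from_euler("z",-2.9,degrees=True)
delta(axes(w.apply([1,0,0]),[0,0,-1]),[442,-364,176])
```

```text
[ 529.  -273.2   -0.7] [array([0.3, 0.5]), array([-0.5,  0. ])]
[ 548.4 -444.8    9.1] [array([-0.2, -0.4]), array([ 0.4, -0. ])]
[ 354.  -457.8   22.4] [array([0. , 0.1]), array([-0.,  0.])]
[ 337.6 -278.6   25.9] [array([0.1, 0.3]), array([-0.2,  0. ])]
[ 442.25  -363.6     14.175]
at [465.6 -76.1 289.2] rpy [179.9   0.3  87.2] rotvec [0.1 0.3 0.1] d in tool [-288.2   -9.9  114.5] d in target axes [-288.8   -9.   113.2]
```

In the tool's units: -40 mm is -0.08, -38 mm is -0.076.

Request:
{"name": "move_tool", "arguments": {
  "increments": {"plan": [[0, 0, 0, -0.02, 0, 0, 0], [0, 0, 0, -0.05, -0.002, 0, 0], [0, 0, 0, -0.07, -0.002, 0, 0], [0, 0, 0, -0.08, -0.004, 0, 0], [0, 0, 0, -0.08, -0.004, 0, 0], [0, 0, 0, -0.08, -0.004, 0, 0], [0, 0, 0, -0.076, -0.002, 0, 0], [0, 0, 0, -0.064, -0.002, 0, 0], [0, 0, 0, -0.04, 0, 0, 0], [0, 0, 0, -0.016, 0, 0, 0], [0, 0, 0, 0, 0, 0, 0], [0, 0, 0, 0, 0, 0, 0]]}
}}

```text
time: 16.4
tcp_pos: [442.5, -361.9, 290.3]
eef_rot: [180.0, 0.2, 87.4]
wrist_force: [0.4, -0.5, -4.6]
gripper_width: 16.7
gripper_force: 40.0
```

Request:
{"name": "move_tool", "arguments": {
  "increments": {"plan": [[0, 0, 0, 0, 0, 0.03, 0], [0, 0, 0, 0, 0, 0.05, 0], [0, 0, 0, 0, 0, 0.05, 0], [0, 0, 0, 0, 0, 0.04, 0], [0, 0, 0, 0, 0, 0.024, 0], [0, 0, 0, 0, 0, 0.014, 0], [0, 0, 0, 0, 0, 0.008, 0], [0, 0, 0, 0, 0, 0, 0]]}
}}

```text
time: 17.4
tcp_pos: [442.1, -363.7, 182.5]
eef_rot: [180.0, 0.3, 87.3]
wrist_force: [0.2, -0.1, -4.2]
gripper_width: 16.9
gripper_force: 40.0
```

In the tool's units: 4 mm is 0.008, 3 mm is 0.006.

Request:
{"name": "move_tool", "arguments": {
  "increments": {"plan": [[0, 0, 0, 0, 0, 0.008, 0], [0, 0, 0, 0, 0, 0.006, 0], [0, 0, 0, 0, 0, 0.004, 0], [0, 0, 0, 0, 0, 0.002, 0], [0, 0, 0, 0, 0, 0, 0]]}
}}

```text
time: 18.02
tcp_pos: [442.0, -363.7, 172.2]
eef_rot: [180.0, 0.3, 87.3]
wrist_force: [0.8, -0.1, -4.4]
gripper_width: 17.1
gripper_force: 40.0
```

Run:
```python
from h import *
from workcell import manip, vision
for n in("side","top"):
    c=vision.read_camera(n);i=c["color"][:,:,::-1]
    x,y=(350,120) if n=="side" else (395,190)
    p=cv2.resize(i[y:y+110,x:x+110],(400,400),interpolation=cv2.INTER_CUBIC)
    a=p if n=="side" else np.hstack([a,p])
cv2.imwrite("pics/p1.png",a)
```

```text
(no output)
```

View pics/p1.png

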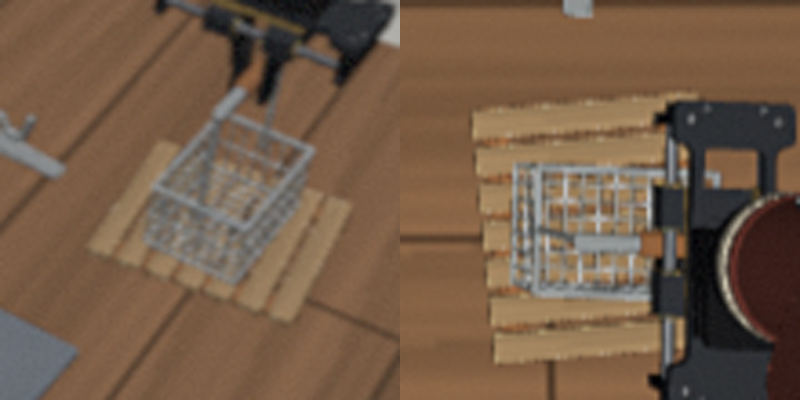

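The basket is upright and centred over the board, with its rim around crop (235,170) on the left. The force still shows its full weight, so I'll creep down to contact.

In the tool's units: 1 mm is 0.002, 0.5 mm is 0.001.

Request:
{"name": "move_tool", "arguments": {
  "increments": {"plan": [[0, 0, 0, 0, 0, 0.002, 0], [0, 0, 0, 0, 0, 0.001, 0], [0, 0, 0, 0, 0, 0, 0]]}
}}

```text
time: 18.5
tcp_pos: [442.6, -363.9, 171.4]
eef_rot: [179.9, 0.3, 87.3]
wrist_force: [2.1, 1.0, 1.2]
gripper_width: 17.0
gripper_force: 40.0
```

Request:
{"name": "move_tool", "arguments": {
  "increments": {"plan": [[0, 0, 0, 0, 0, 0.002, 0], [0, 0, 0, 0, 0, 0.001, 0], [0, 0, 0, 0, 0, 0, 0]]}
}}

```text
time: 18.88
tcp_pos: [443.6, -364.0, 171.1]
eef_rot: [179.8, 0.3, 87.3]
wrist_force: [2.2, 0.6, 7.5]
gripper_width: 16.8
gripper_force: 40.0
```

Contact: the board carries the basket. I'll ease off a little, then release slowly and retreat.

In the tool's units: -1.2 mm is -0.0024.

Request:
{"name": "move_tool", "arguments": {
  "increments": {"plan": [[0, 0, 0, 0, 0, -0.0024, 0], [0, 0, 0, 0, 0, 0, 30], [0, 0, 0, 0, 0, 0, 50], [0, 0, 0, 0, 0, 0, 60], [0, 0, 0, 0, 0, 0, 60], [0, 0, 0, 0, 0, 0, 60], [0, 0, 0, 0, 0, 0, 60]]},
  "force": 5
}}

```text
time: 19.75
tcp_pos: [441.9, -363.7, 170.4]
eef_rot: [180.0, 0.3, 87.3]
wrist_force: [-0.5, 0.1, 0.1]
gripper_width: 59.2
gripper_force: 0.0
```

Request:
{"name": "move_tool", "arguments": {
  "increments": {"plan": [[0, 0, 0, 0, 0, -0.016, 60], [0, 0, 0, 0, 0, -0.03, 60], [0, 0, 0, 0, 0, -0.06, 60], [0, 0, 0, 0, 0, -0.09, 60], [0, 0, 0, 0, 0, -0.09, 60], [0, 0, 0, -0.1, 0, -0.04, 60], [0, 0, 0, -0.1, 0, 0, 60], [0, 0, 0, -0.1, 0, 0, 60], [0, 0, 0, -0.06, 0, 0, 60], [0, 0, 0, 0, 0, 0, 60], [0, 0, 0, 0, 0, 0, 60]]}
}}

```text
time: 21.12
tcp_pos: [433.8, -542.1, 335.0]
eef_rot: [179.9, 0.2, 87.3]
wrist_force: [0.4, -0.1, -0.4]
gripper_width: 59.8
gripper_force: 0.0
```

Run:
```python
from h import *
from workcell import manip, vision
for n in("side","top"):
    c=vision.read_camera(n);i=c["color"][:,:,::-1]
    a=i if n=="side" else np.hstack([a[60:340,200:520],i[100:380,170:490]])
cv2.imwrite("pics/end.png",a)
```

```text
(no output)
```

View pics/end.png

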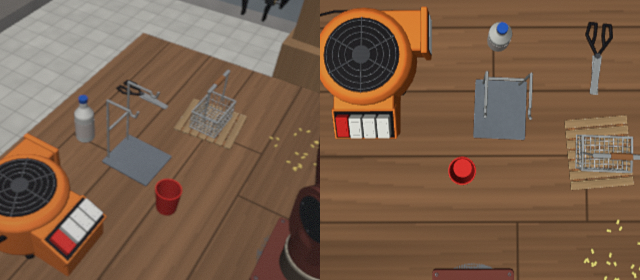

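The basket stands upright in the middle of the board, at about (212,112) on the left and (603,152) on the right. The cup, shears and bottle are where they were, red is down, and the robot is clear.

```bash
python3 -c "
from workcell import manip, vision
print(manip.hand_in())"
```

```text
the job is handed in; nothing more can be done
None
```

The job is handed in: the pictures show the red key down with all the white keys up, and the basket upright in the middle of the drip board with the cup, shears and bottle left in place; no pass/fail verdict came back.

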